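# Clamp a bottle in the labelling jig and index the label head

## Robot

A 7-joint arm with a two-finger parallel gripper is mounted at the origin on the work surface. World frame = base frame: x ahead of the robot, y to its left, z up, the work surface at z = 0. Lengths are in m, angles in rad, forces in N, time in s.
With the tool pointing down it reaches from about 0.4 to 0.85 m from the base axis. Payload 4.5 kg.
Tool frame: the origin (TCP) lies at the very end of the fingers, on their centre line; the grasp point (between the pads) lies 19 mm behind it; z points along the fingers, y is the direction in which the jaws open and shut (so a half turn about z gives the same grasp; the last joint's range is limited). The gripper opens to 85 mm and grips with 20 to 120 N. Pads are 22 mm wide; open, the fingers measure 114 mm over their backs; the gripper's body (76 mm by 85 mm) begins 54 mm behind the grasp point. The pads swing forward as they close: fully open they stand 13 mm farther back than shut.
Start: joints at [-1.177, 0.689, -0.195, 1.565, 0.157, 0.902, -0.215], TCP at [0.22, 0.585, 0.231] pointing down, gripper open.
Joint ranges: [-3.01, 3.01], [-0.46, 2.08], [-1.47, 1.51], [0.13, 2.56], [-1, 4.14], [0.04, 2.09], [-2.66, 2.66]. Speed limits (rad/s): [2.57, 2.57, 3.14, 3.14, 3.14, 3.14, 3.14].

## Interface

Orientations are given as a unit quaternion [w, x, y, z].
In Python, from workcell import r gives the robot as it stands.
- The arm moves only by the shell command python3 -m inch 'ROWS' [FORCE]. ROWS is text: rows parted by semicolons, each of 7 numbers parted by spaces: the turn, a rotation vector about the world's x, y, z in units of 45 degrees (1.0 is 45 degrees), then the shift along the world's x, y, z in units of 250 mm (1.0 is 250 mm), then the closure, from -1 (fully open) to 1 (shut), so that 0 is half open. A call has 1 to 20 rows; each row shifts and turns the commanded pose from where the row before left it; what a row does not reach is not made up. A row lasts 1/8 s, in which the tool goes at most 62.5 mm and 10.7 degrees, less where a joint would pass 70% of its speed; a pose out of reach is approached as far as the arm can. A call with a number of a shift or a turn outside -1 to 1 is refused whole. A call with a gripper value outside its range is refused whole. The fingers move at their own pace and stop on an object; FORCE is the grip in N (left out, the last holds). Time passes only in rows, so rows that do not move let the fingers close. It gives the time, the measured TCP pose, the force and the opening at its end, in the units of the state.
- r.state(): the state, without advancing time (a new reading comes with each control period).
- r.read_camera(name): name is "side" or "top"; returns (picture, depth): 480x640x3 uint8, red, green, blue; 480x640 float32, m along the optical axis (not along the pixel's ray), 0 where there is no reading.
- r.camera_info(name): a dict with "mtx" (3x3 intrinsics, pixels), "k1" (the pictures are not rectified: a ray, as slopes to the right and down, at radius r is drawn at 1 + k1 r^2 times it, then the intrinsics apply), "R" (3x3) and "t" (3): a world point X has camera coordinates R X + t. Camera axes: x right, y down, z forward; pixel columns grow to the right and rows downward; lengths in m; the calibration is good to about 2 mm. A picture is of the moment at which its call begins. camera_info takes no time and is no camera call.
- r.sign_off(): hands the job in, once; it reports no verdict.
The state is a dict: "time": time; "joints": joint angles; "joint_velocities": joint speeds; "joint_efforts": joint torques, N m; "eef_pos": TCP position; "ee_rot": TCP orientation; "force": force on the tool from outside, world axes, zero at the start; "ft_torque": the same for the moment, N m; "gripper_width": finger opening in m.
Only numpy, scipy, OpenCV 4.12 (cv2) and the standard library are available. Lean on these libraries where they do the work, as an engineer would, in place of code of your own. Each camera call takes 0.05 s, during which the arm holds its last target.

## Task

Slide the end clamp of the labelling jig up to the lying bottle, pushing it gently along until it sits against the end stop with the clamp's sprung pad pressing on it. Then slide the label head along its rail until its ball drops into the notch of the index plate, without running on over the notch, and finish while still holding the head there in the fingers, with the bottle left clamped. Leave the other things on the bench alone.

Things in the scene. Friction and masses are not known exactly. Their poses are not given: they have to be found in the camera images.
- jig: labelling jig fixed to the bench: base plate 200 (x) x 420 (y) x 12 mm, all below 115 mm. Origin: centre of its underside, on the table. In its frame: bottle lies along y at x=-55 mm on four small rollers, axis 45 mm up; end stop: dark steel block 60 mm high, its face at y=+50 mm looks to -y; end clamp slides along y at x=-55 mm, on the bottle's -y side; label head's rail runs along y at x=+50 mm
- bottle: glass bottle with aluminium cap, a plain cylinder 36 mm across, 90 mm long, 0.06 to 0.11 kg, loose, lying along the jig's y, cap towards the end stop. Origin: mid-length, on its axis; against the stop it is at y=+5 mm in the jig's frame; at the start 10 to 32 mm short of that
- clamp_slide (a joint): slide of the end clamp, m: 0 at its outer end, grows to +y towards the bottle, up to 0.100. About 7 N of friction: it stays where it is left. Its pad meets a bottle that is at the stop at 0.075; the sprung pad then gives way 12 mm, pressing with 1.6 N at first touch and 5.8 N when fully in (0.087); beyond that it is rigid
- clamp: end clamp, grey block 34 x 40 x 30 mm with a black upright tab and, ahead of it (+y), a round rubber pad 24 mm across on a spring. Origin: centre of the pad's face when the pad is fully out, 45 mm above the table, at y = -115 mm + clamp_slide in the jig's frame; axes as the jig's. The tab's centre is 50 mm behind it (-y)
- clamp_tab (a point): centre of the top of the end clamp's tab, 96 mm above the table. Tab 14 mm thick along the jig's y (pinch it across this), 24 mm wide along x, 44 mm of it free above the grey block. The bottle and block near it are below 65 mm
- head_slide (a joint): slide of the label head, m: 0 at the rail's +y end, grows as the head moves to the jig's -y, over the bottle and on to the notch, up to 0.270. Friction about 1.5 N, light damping. The ball needs about 5 N more to climb a ridge, then is drawn into the notch, and resists leaving either way
- head: label head: grey carriage 40 x 46 x 22 mm on the rail with a black upright tab, an arm with a small roller that reaches over the bottle (arm's top 84 mm above the table), and a brass plunger housing on the side away from the bottle. Origin: centre of the carriage's underside, 30 mm above the table; axes as the jig's
- head_tab (a point): centre of the top of the label head's tab, 112 mm above the table. Tab 14 mm thick along the jig's y (pinch it across this), 24 mm wide along x; it stands 28 mm above the arm
- head_ball (a point): centre of the head's spring-loaded steel ball (8 mm across) under the plunger housing: 35 mm to the jig's +x from head_tab, at the same y; 35 mm above the table
- index: index plate, brass block 26 x 50 x 18 mm on the base plate at x=+85 mm, y=-20 to +35 mm in the jig's frame, with two steel ridges across its top, 13 mm apart; the notch is midway between them. Origin: centre of its underside, below the notch; axes as the jig's. Ball in the notch: head_ball at this origin's y. Coming from +y it starts up the first ridge about 12 mm before
- spare_a: spare bottle with aluminium cap, standing, 32 mm across, 75 mm tall, beyond the jig on the rail side; origin: centre of its underside; leave alone
- spare_b: like spare_a, also standing beyond the jig on the rail side; leave alone
- loose_cap: aluminium cap, 24 mm across, 14 mm tall, lying on the jig's base plate behind the end clamp; leave alone
- stapler: grey stapler, 160 x 38 x 50 mm, on the table to the robot's right; leave alone
- tape_dispenser: black tape dispenser, 170 x 60 x 92 mm, on the table to the robot's right; leave alone
- carton: white carton with an open flap, 110 x 110 x 100 mm (flap up to 155 mm), on the table to the robot's left; leave alone
- marker: marker pen, 130 x 13 mm, on the table to the robot's left; leave alone
Mind the look-alikes: they are no part of the job. What is shaped like the bottle but red or yellow is not meant.

How it is judged:
By the outcome, as a careful person would: the job done as asked, in the order asked, and still so for the second after the job is handed in, while the arm keeps its last pose, push and grip.
It also fails if it takes over 64 s, if anything falls off the work surface, if the arm or the gripper's body presses on something with over 40 N, if the wrist force passes 120 N, or if a joint passes its speed limit or range.

## Working session

There is one attempt and no reset: what is moved stays moved. The work goes in short steps, Python scripts to look and compute and a shell command to move; the robot and the scene stay as the last step left them, time stands still between calls to the robot, and variables do not carry over. Pictures are saved under pics/ and viewed, and the job is handed in when it is done.

```bash
ls; mkdir -p pics; cat > h.py <<'E'
import numpy as np,cv2
from workcell import r
def shot(n,tag):
    p,d=r.read_camera(n); cv2.imwrite(f'pics/{tag}.png',p[:,:,::-1]); np.savez(f'pics/{tag}.npz',p=p,d=d); return p,d
def ray(n,u,v):
    c=r.camera_info(n);K=np.array(c['mtx'],float);k=c['k1']
    q=np.array([(u-K[0,2])/K[0,0],(v-K[1,2])/K[1,1]]);s=q.copy()
    for _ in range(30): s=q/(1+k*(s@s))
    R=np.array(c['R']);t=np.array(c['t']).ravel()
    return -R.T@t,R.T@np.array([s[0],s[1],1.0])
def atz(n,u,v,z):
    o,d=ray(n,u,v);return o+d*(z-o[2])/d[2]
def atd(n,u,v,depth):
    o,d=ray(n,u,v);return o+d*depth
def proj(n,X):
    c=r.camera_info(n);K=np.array(c['mtx'],float);k=c['k1']
    x=np.array(c['R'])@np.array(X)+np.array(c['t']).ravel();s=x[:2]/x[2];s=s*(1+k*(s@s))
    return np.array([K[0,0]*s[0]+K[0,2],K[1,1]*s[1]+K[1,2]])
def crop(tag,u0,v0,u1,v1,f,out):
    p=cv2.imread(f'pics/{tag}.png')[v0:v1,u0:u1];cv2.imwrite(f'pics/{out}.png',cv2.resize(p,None,fx=f,fy=f,interpolation=cv2.INTER_CUBIC))
E
python3 - <<'E'
from h import *
for n in('side','top'):
    shot(n,n+'0');c=r.camera_info(n);print(n,c)
print(r.state())
E
```

```text
pics
side {'mtx': array([[519.5719413 ,   0.        , 318.14809305],
       [  0.        , 519.5719413 , 243.20081651],
       [  0.        ,   0.        ,   1.        ]]), 'k1': -0.11390036134434213, 'R': array([[-0.98405023, -0.17786342,  0.00312248],
       [-0.09016812,  0.48358114, -0.87064286],
       [ 0.15334554, -0.85703785, -0.49190574]]), 't': array([0.49203326, 0.14794455, 1.18574994])}
top {'mtx': array([[544.10433756,   0.        , 318.31235368],
       [  0.        , 544.10433756, 239.77645178],
       [  0.        ,   0.        ,   1.        ]]), 'k1': -0.08847134815165986, 'R': array([[ 0.01847048, -0.99946876,  0.02685226],
       [-0.99570616, -0.02082424, -0.09019755],
       [ 0.09070881, -0.02507097, -0.99556183]]), 't': array([-0.02815958,  0.507125  ,  1.48241202])}
{'time': 0.1, 'joints': array([-1.17717476,  0.68987009, -0.19448692,  1.56622181,  0.15730842,
        0.90250289, -0.21509875]), 'joint_velocities': array([ 0.00074148, -0.00222059, -0.00018316, -0.00219609,  0.00039618,
       -0.00079803, -0.00198386]), 'joint_efforts': array([-4.14597569e-03, -5.40597904e+01, -1.27176739e+00, -1.58986652e+01,
        9.34572512e-03,  4.44853576e-03, -1.68186585e-07]), 'eef_pos': array([0.21992773, 0.58441947, 0.23058699]), 'ee_rot': array([-7.08335352e-05,  1.78914708e-01,  9.83864257e-01, -8.03496839e-04]), 'force': array([-0.17789546,  0.20999449,  0.67182215]), 'ft_torque': array([0.0153452, 0.0326914, 0.010011 ]), 'gripper_width': 0.08561039374505172}
```

View pics/side0.png

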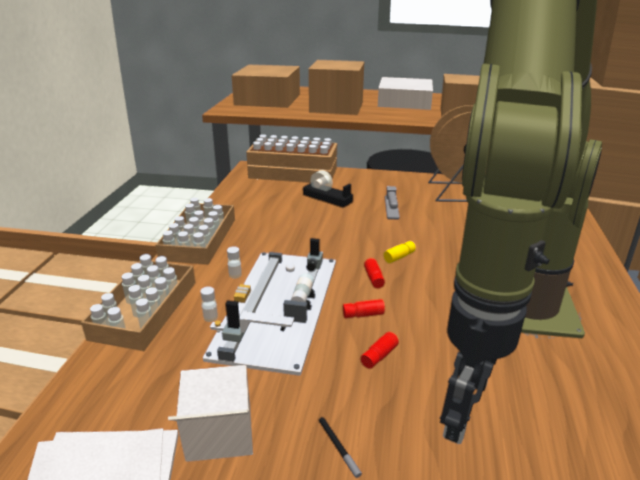

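View pics/top0.png

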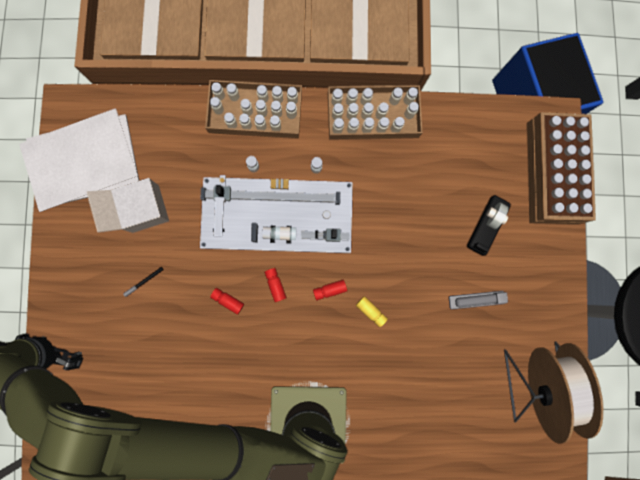

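The side view shows the jig around (270,310), the clamp tab at (315,247) and the head tab at (233,312). The top view shows the jig at (277,215), the bottle at about (280,233), and red and yellow decoys nearer the robot. I'll enlarge both.

```bash
python3 - <<'E'
from h import *
crop('top0',190,165,365,260,4.5,'topc'); crop('side0',195,225,345,375,4,'sidec')
E
```

```text
(no output)
```

View pics/topc.png

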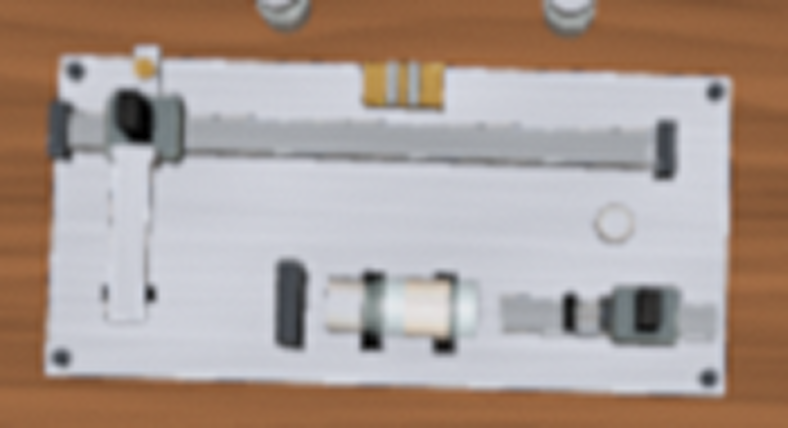

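View pics/sidec.png

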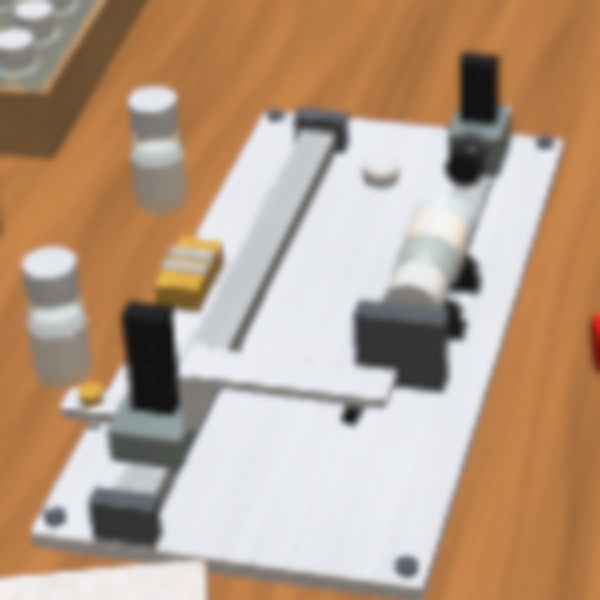

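```bash
cat >> h.py <<'E'
def T(U,V): return (U+.5)/4.5-.5+190,(V+.5)/4.5-.5+165
def S(U,V): return (U+.5)/4-.5+195,(V+.5)/4-.5+225
E
python3 - <<'E'
from h import *
from scipy.optimize import least_squares
# jig corners (x,y): top picture: left=+y, up=+x
J=np.array([[.1,.21],[.1,-.21],[-.1,-.21],[-.1,.21]])
t=[atz('top',*T(*q),.012)[:2] for q in [(62,57),(732,77),(725,393),(46,375)]]
s=[atz('side',*S(*q),.012)[:2] for q in [(33,537),(268,110),(563,145),(425,585)]]
for nm,P,JJ in(('top',t,J),('side',s,J[[0,1,2,3]])):
    P=np.array(P);print(nm,P.round(4).tolist())
    def f(p):
        c,s_=np.cos(p[2]),np.sin(p[2]);return (JJ@np.array([[c,s_],[-s_,c]])+p[:2]-P).ravel()
    o=least_squares(f,[.55,.1,0]);print(o.x,f(o.x).round(4))
for nm,a in {'clamp tab':atz('top',*T(648,308),.096),'head tab':atz('top',*T(131,115),.112),'idx notch':atz('top',*T(403,86),.03),'bottle R end':atz('top',*T(477,306),.063),'bottle cap end':atz('top',*T(328,306),.06),'capstop face':atz('top',*T(305,300),.072),
'brass ball top':atz('top',*T(145,68),.05),
'S clamp tab':atz('side',*S(480,58),.096),'S head tab':atz('side',*S(148,308),.112),'S notch':atz('side',*S(192,252),.03)}.items(): print(nm,a.round(4))
E
```

```text
top [[0.6785, 0.3085], [0.6752, -0.1113], [0.4764, -0.1095], [0.4789, 0.3105]]
[ 0.57727687  0.09955404 -0.00745795] [ 0.0003  0.0003  0.0005  0.0002 -0.0007 -0.0002 -0.0001 -0.0002]
side [[0.6747, 0.3139], [0.6724, -0.11], [0.4733, -0.1018], [0.4776, 0.31]]
[ 0.57448742  0.10303116 -0.00843061] [ 0.0016 -0.0017  0.0003  0.0022 -0.0006 -0.0043 -0.0013  0.0038]
clamp tab [ 0.5196 -0.0564  0.096 ]
head tab [0.6246 0.2476 0.112 ]
idx notch [0.6611 0.0937 0.03  ]
bottle R end [0.5221 0.0444 0.063 ]
bottle cap end [0.5205 0.1337 0.06  ]
capstop face [0.5226 0.1465 0.072 ]
brass ball top [0.665  0.2502 0.05  ]
S clamp tab [ 0.5193 -0.0568  0.096 ]
S head tab [0.6275 0.2494 0.112 ]
S notch [0.6627 0.0845 0.03  ]
```

```bash
python3 -m inch '0 0 0.15 0.08 -0.16 0 0;0 0 0.15 0.08 -0.16 0 0;0 0 0.149 0.08 -0.16 0 0;0 0 0 0.08 -0.16 0 0;0 0 0 0.08 -0.16 0 0;0 0 0 0.08 -0.16 0 0;0 0 0 0.08 -0.16 0 0;0 0 0 0.08 -0.16 0 0;0 0 0 0.08 -0.16 0 0;0 0 0 0.08 -0.16 0 0;0 0 0 0.08 -0.16 0 0;0 0 0 0.08 -0.16 0 0;0 0 0 0.08 -0.16 0 0;0 0 0 0.08 -0.16 0 0;0 0 0 0.08 -0.16 0 0;0 0 0 0 -0.16 0 0;0 0 0 0 0 0 0' 40
python3 - <<'E'
from h import *
from scipy.spatial.transform import Rotation as R
q=r.state()['ee_rot'];M=R.from_quat(np.roll(q,-1)).as_matrix();print(M.round(4),np.degrees(np.arctan2(M[1,1],M[0,1])))
shot('top','top1');crop('top1',190,165,365,260,4.5,'top1c')
crop('side0',225,270,265,310,16,'side_idx')
E
```

```text
time: 2.22
eef_pos: [0.5194, -0.0595, 0.2306]
ee_rot: [-0.001, 0.007, 1.0, -0.001]
force: [0.0, 0.4, 0.1]
gripper_width: 0.0428
[[-0.9999  0.0143 -0.0018]
 [ 0.0143  0.9999 -0.0023]
 [ 0.0018 -0.0023 -1.    ]] 89.17898437129772
```

View pics/side_idx.png

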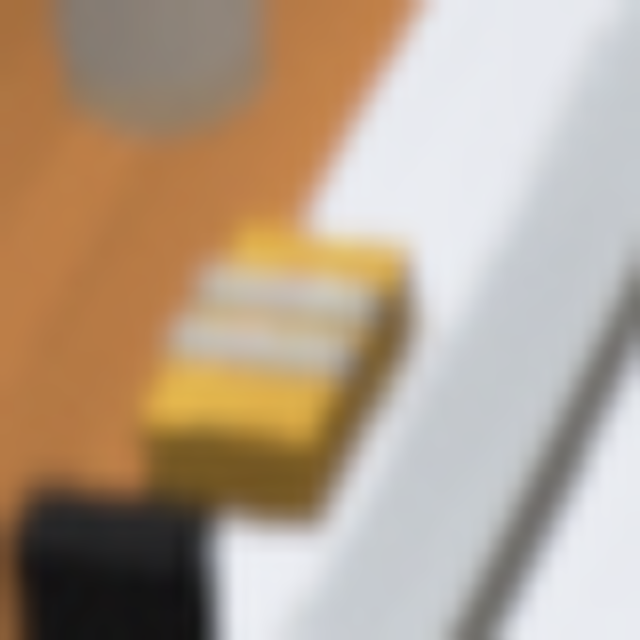

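View pics/top1c.png

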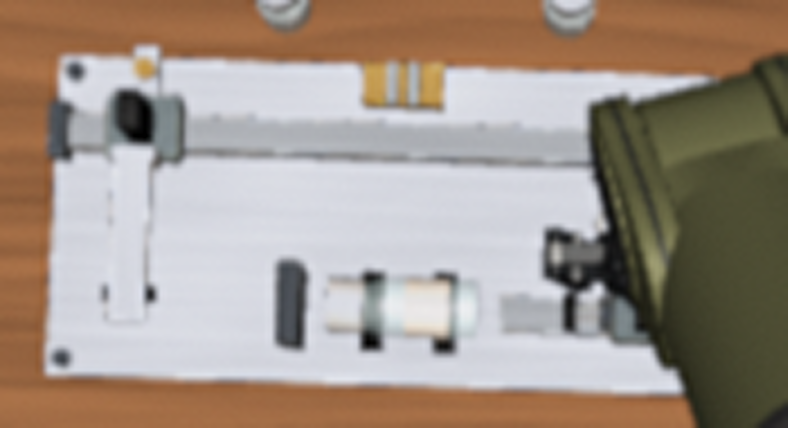

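```bash
python3 -m inch '0 0 0.008 0.006 0.012 -0.1 0;0 0 0 0 0 -0.12 0;0 0 0 0 0 -0.12 0;0 0 0 0 0 -0.12 0;0 0 0 0 0 -0.1 0;0 0 0 0 0 -0.07 0;0 0 0 0 0 -0.04 0;0 0 0 0 0 0 0' 40
python3 - <<'E'
from h import *
o=[242.3,289.75]
print('notch',atz('side',*o,.031), 'top',atz('top',*T(402.5,86),.031))
shot('side','side2');crop('side2',195,205,355,325,5,'side2c')
E
```

```text
time: 3.28
eef_pos: [0.5213, -0.0509, 0.0635]
ee_rot: [-0.0, -0.0, 1.0, 0.0]
force: [-0.0, 0.3, 0.1]
gripper_width: 0.0424
notch [0.66030959 0.09437225 0.031     ] top [0.66090202 0.09396674 0.031     ]
```

View pics/side2c.png

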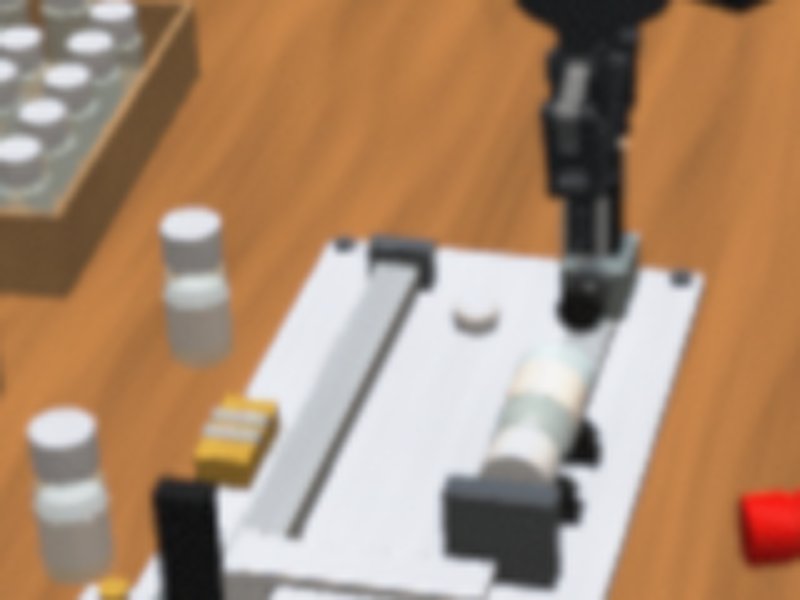

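```bash
python3 -m inch '0 0 -0.01 0 -0.022 0 0;0 0 0 0 0 0 0;0 0 0 0 0 0 0.3;0 0 0 0 0 0 0.6;0 0 0 0 0 0 1;0 0 0 0 0 0 1;0 0 0 0 0 0 1' 40
python3 - <<'E'
from h import *
print(r.state()['eef_pos'],r.state()['force'])
shot('side','side3');crop('side3',195,205,355,325,5,'side3c')
E
```

```text
time: 4.2
eef_pos: [0.5216, -0.0577, 0.0641]
ee_rot: [0.0, 0.004, 1.0, -0.0]
force: [-0.2, -0.2, 5.0]
gripper_width: 0.0135
[ 0.5216492  -0.05766759  0.06406707] [-0.23296395 -0.21403627  4.95839767]
```

View pics/side3c.png

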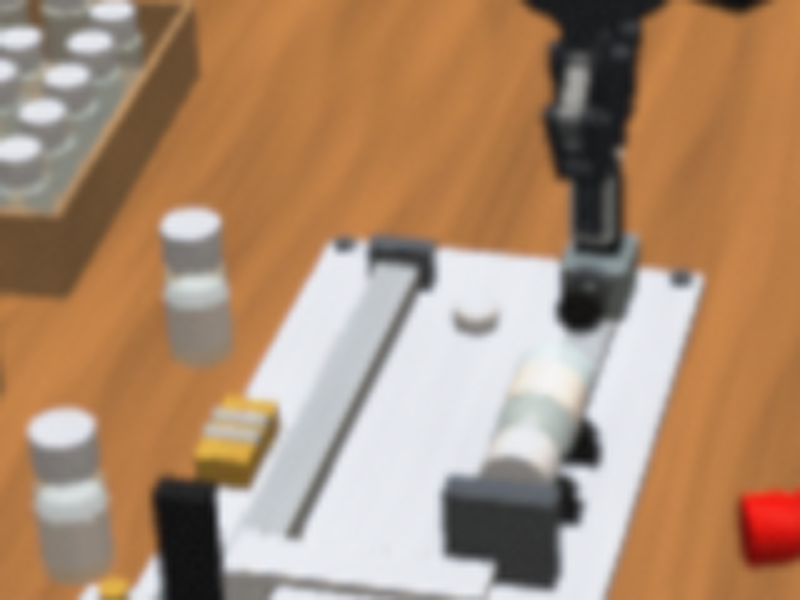

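```bash
python3 -m inch '0 0 0 0 0.01 0 1;0 0 0 0 0.01 0 1;0 0 0 0 0.01 0 1;0 0 0 0 0.01 0 1;0 0 0 0 0.01 0 1;0 0 0 0 0.01 0 1;0 0 0 0.001 0.01 0 1;0 0 0 0 0.01 0 1;0 0 0 0 0.01 0 1;0 0 0 0 0.01 0 1;0 0 0 0 0.01 0 1;0 0 0 0 0.01 0 1;0 0 0 0 0.01 0 1;0 0 0 0 0.01 0 1;0 0 0 0.001 0.01 0 1;0 0 0 0 0.01 0 1;0 0 0 0 0.01 0 1;0 0 0 0 0.01 0 1' 40; python3 -m inch '0 0 0 0 0.01 0 1;0 0 0 0 0.01 0 1;0 0 0 0 0.01 0 1'; python3 -m inch '0 0 0 0 0.01 0 1;0 0 0 0 0.01 0 1';  python3 -m inch '0 0 0 0 0.01 0 1'
python3 - <<'E'
from h import *
print(r.state()['eef_pos'],r.state()['force'])
shot('top','top4');crop('top4',190,165,365,260,4.5,'top4c')
shot('side','side4');crop('side4',195,205,355,325,5,'side4c')
E
```

```text
time: 6.5
eef_pos: [0.5221, -0.0157, 0.0641]
ee_rot: [-0.0, 0.006, 1.0, -0.002]
force: [0.8, -6.7, 5.6]
gripper_width: 0.0131
time: 6.88
eef_pos: [0.5221, -0.0082, 0.0641]
ee_rot: [-0.0, 0.006, 1.0, -0.002]
force: [-0.2, -6.7, 6.0]
gripper_width: 0.0133
time: 7.12
eef_pos: [0.5222, -0.0036, 0.0641]
ee_rot: [-0.0, 0.006, 1.0, -0.002]
force: [0.0, -8.0, 6.6]
gripper_width: 0.0131
time: 7.25
eef_pos: [0.5222, -0.0011, 0.0641]
ee_rot: [-0.0, 0.006, 1.0, -0.002]
force: [0.3, -8.2, 5.6]
gripper_width: 0.0134
[ 0.52219715 -0.00112671  0.06407823] [ 0.2522893  -8.23051771  5.63500958]
```

View pics/side4c.png

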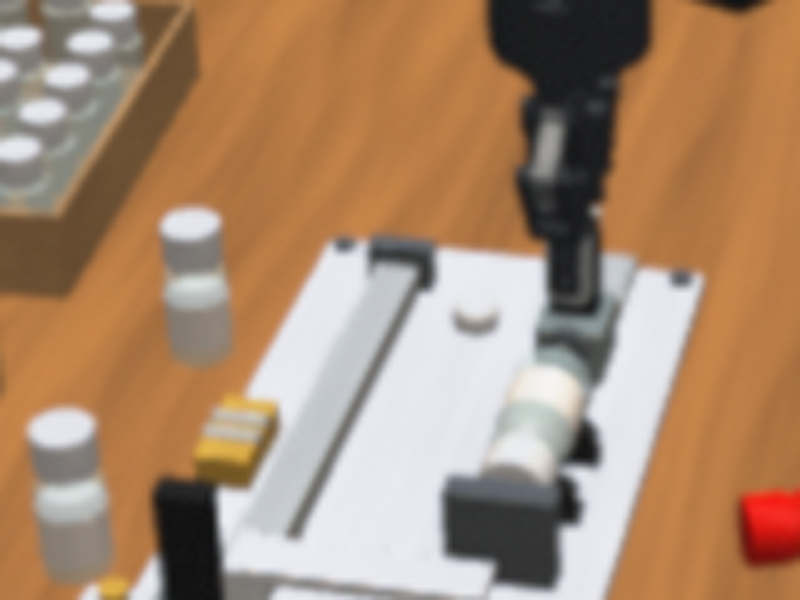

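View pics/top4c.png

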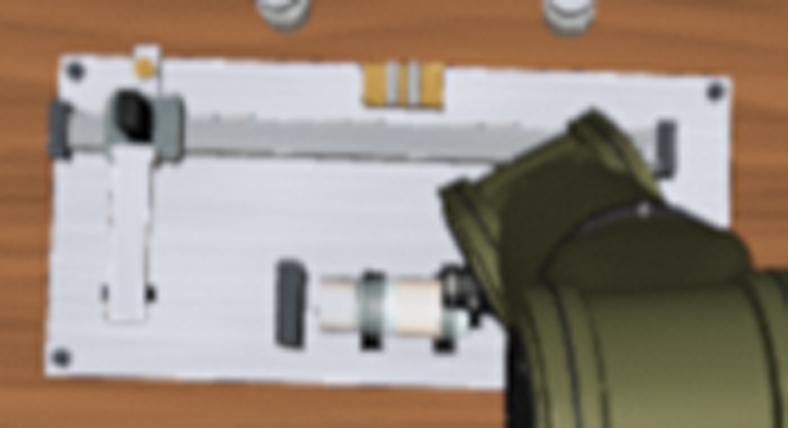

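```bash
python3 -m inch '0 0 0 0 0.01 0 1;0 0 0 0 0.01 0 1;0 0 0 0 0.008 0 1'|grep -E 'eef|force'; for i in 1; do python3 -m inch '0 0 0 0 0.006 0 1'|grep -E 'eef|force';python3 -m inch '0 0 0 0 0.006 0 1'|grep -E 'eef|force';python3 -m inch '0 0 0 0 0.006 0 1'|grep -E 'eef|force';python3 -m inch '0 0 0 0 0.006 0 1'|grep -E 'eef|force'; done
```

```text
eef_pos: [0.5223, 0.0059, 0.0641]
force: [0.8, -8.3, 5.3]
eef_pos: [0.5223, 0.0074, 0.0641]
force: [0.8, -6.6, 5.6]
eef_pos: [0.5223, 0.0088, 0.0641]
force: [0.7, -8.4, 6.2]
eef_pos: [0.5223, 0.0103, 0.0641]
force: [0.5, -8.0, 6.3]
eef_pos: [0.5224, 0.0114, 0.0641]
force: [0.7, -8.8, 5.7]
```

```bash
python3 -m inch '0 0 0 0 0.006 0 1'|grep -E 'eef|force';python3 -m inch '0 0 0 0 0.006 0 1'|grep -E 'eef|force';python3 -m inch '0 0 0 0 0.006 0 1'|grep -E 'eef|force'; python3 - <<'E'
from h import *
shot('top','top5');crop('top5',240,205,310,255,11,'top5c')
shot('side','side5');crop('side5',275,255,325,325,8,'side5c')
E
```

```text
eef_pos: [0.5223, 0.0126, 0.0641]
force: [1.0, -9.3, 6.8]
eef_pos: [0.5223, 0.0139, 0.0641]
force: [1.0, -10.2, 5.8]
eef_pos: [0.5224, 0.0152, 0.0641]
force: [1.1, -10.9, 6.8]
```

View pics/side5c.png

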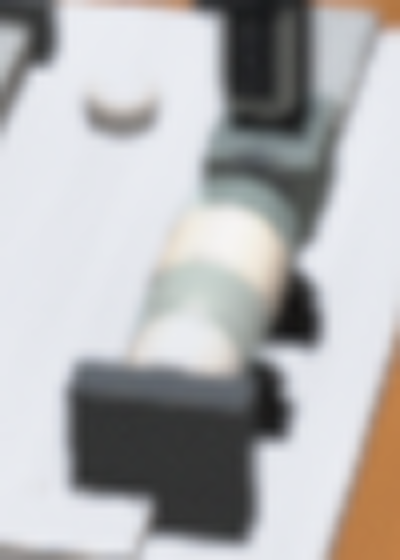

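View pics/top5c.png

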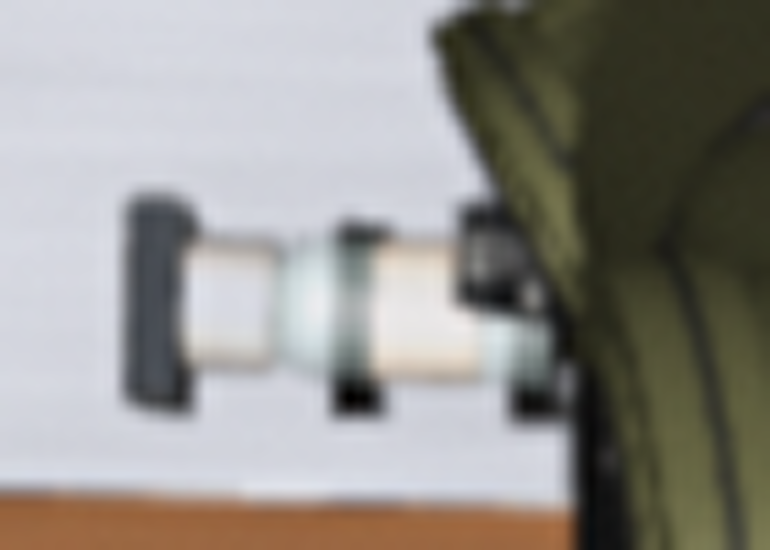

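```bash
python3 -m inch '0 0 0 0 0 0 1;0 0 0 0 0 0 1'|grep -E 'eef|force';python3 -m inch '0 0 0 0 0 0 0.6;0 0 0 0 0 0 0.4;0 0 0 0 0 0 0.4;0 0 0 0 0 0 0.4'; python3 -m inch '0 0 0 0 0 0.03 0.4;0 0 0 0 0 0.06 0.4;0 0 0 0 0 0.1 0.4;0 0 0 0 0 0.15 0.4;0 0 0 0 0 0.15 0.4;0 0 0 0 0 0.15 0.4;0 0 0 0 0 0 0.2'
```

```text
eef_pos: [0.5224, 0.0154, 0.0641]
force: [0.7, -10.7, 5.6]
time: 9.45
eef_pos: [0.5219, 0.0208, 0.0637]
ee_rot: [-0.0, 0.004, 1.0, 0.0]
force: [0.1, 0.3, -0.3]
gripper_width: 0.0259
time: 10.32
eef_pos: [0.524, 0.0204, 0.2276]
ee_rot: [0.004, 0.004, 1.0, 0.001]
force: [1.0, -0.2, -0.9]
gripper_width: 0.0343
```

```bash
python3 -m inch '0 0 0 0.06 0.13 0 0;0 0 0 0.06 0.13 0 0;0 0 0 0.06 0.13 0 0;0 0 0 0.06 0.13 0 0;0 0 0 0.06 0.13 0 0;0 0 0 0.06 0.13 0 0;0 0 0 0.05 0.13 0 0;0 0 0 0 0 0 0;0 0 0 0 0 0 0;0 0 0 0 0 0 0'; python3 - <<'E'
from h import *
shot('side','side6');crop('side6',205,255,355,367,5,'side6c')
shot('top','top6');crop('top6',190,165,365,260,4.5,'top6c')
E
```

```text
time: 11.58
eef_pos: [0.6244, 0.2455, 0.2237]
ee_rot: [-0.0, 0.005, 1.0, -0.001]
force: [0.5, 0.5, -0.6]
gripper_width: 0.0428
```

View pics/side6c.png

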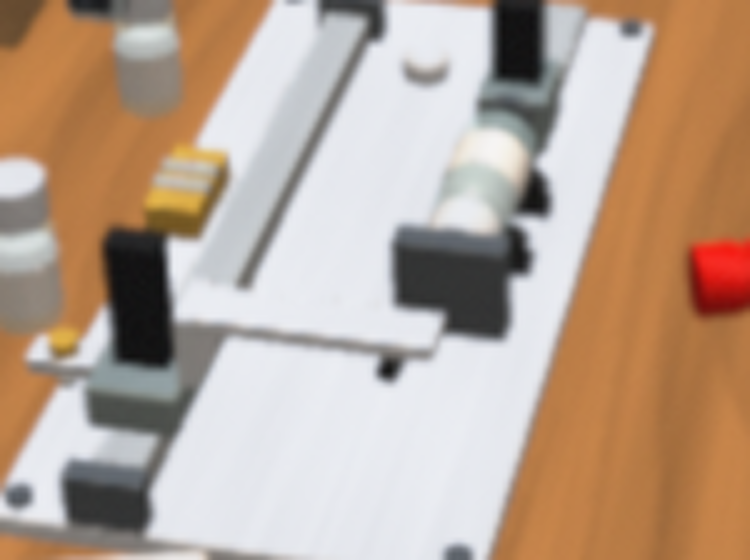

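View pics/top6c.png

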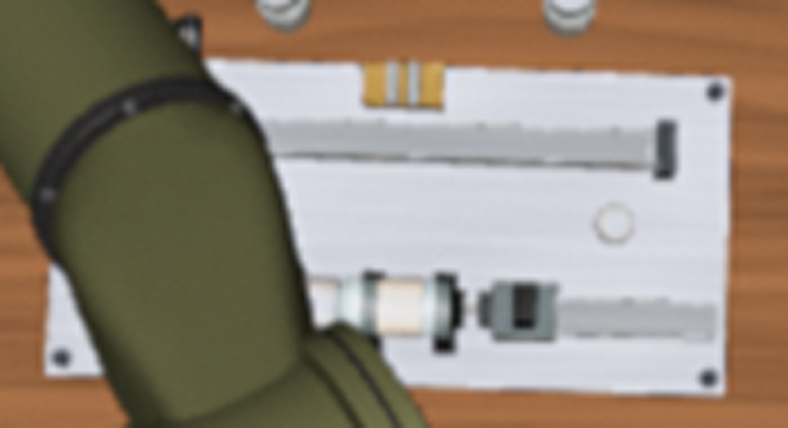

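The clamp stays in place, with its pad against the bottle at about (455,305) in the crop. Now I'll go down over the head tab.

```bash
python3 -m inch '0 0 0 0.01 0.012 -0.1 0;0 0 0 0 0 -0.12 0;0 0 0 0 0 -0.12 0;0 0 0 0 0 -0.1 0;0 0 0 0 0 -0.07 0;0 0 0 0 0 -0.02 0;0 0 0 0 0 0 0;0 0 0 0 0 0 0'; python3 - <<'E'
from h import *
shot('side','side7');crop('side7',195,245,295,345,6,'side7c')
E
```

```text
time: 12.68
eef_pos: [0.6278, 0.2509, 0.0925]
ee_rot: [0.001, 0.004, 1.0, 0.001]
force: [-0.7, -0.5, 0.4]
gripper_width: 0.0428
```

View pics/side7c.png

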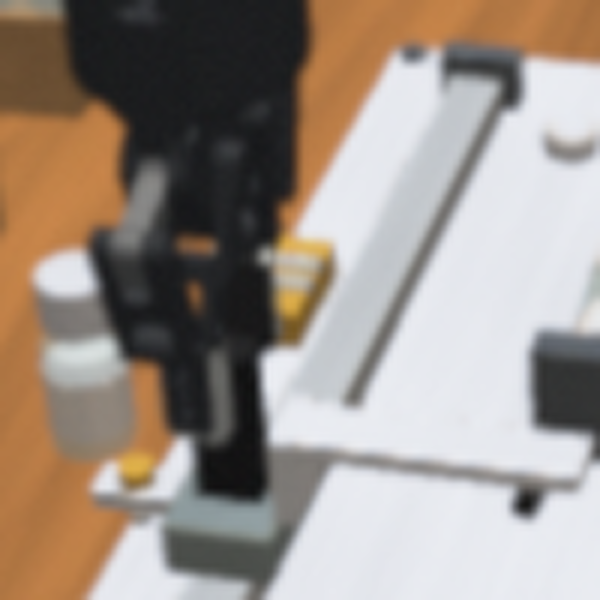

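```bash
python3 -m inch '0 0 0 0 -0.006 -0.012 0;0 0 0 0 0 0 0;0 0 0 0 0 0 0.3;0 0 0 0 0 0 0.6;0 0 0 0 0 0 1;0 0 0 0 0 0 1;0 0 0 0 0 0 1' 40; python3 - <<'E'
from h import *
shot('side','side8');crop('side8',195,245,295,345,6,'side8c')
E
```

```text
time: 13.6
eef_pos: [0.627, 0.2491, 0.0885]
ee_rot: [0.0, 0.004, 1.0, 0.0]
force: [-0.1, -0.7, 2.6]
gripper_width: 0.0134
```

View pics/side8c.png

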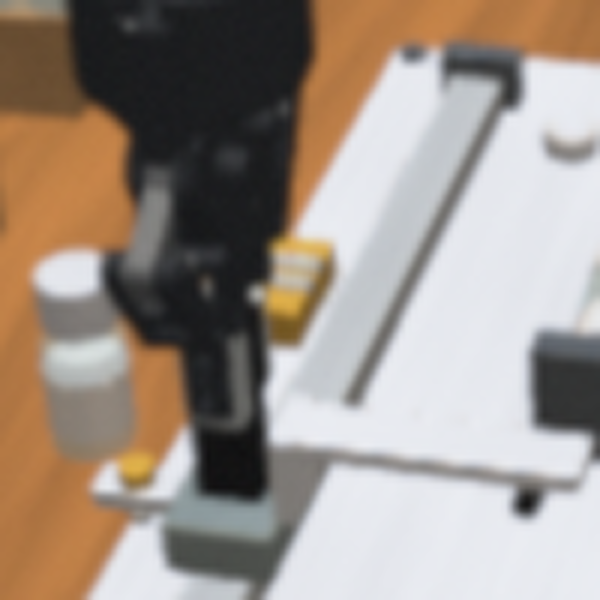

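```bash
python3 -m inch '0 0 0 0 -0.008 0 1;0 0 0 0 -0.016 0 1;0 0 0 0 -0.016 0 1;0 0 0 0 -0.016 0 1;0 0 0 -0.001 -0.016 0 1;0 0 0 0 -0.016 0 1;0 0 0 0 -0.016 0 1;0 0 0 0 -0.016 0 1;0 0 0 0 -0.016 0 1;0 0 0 0 -0.016 0 1;0 0 0 -0.001 -0.016 0 1;0 0 0 0 -0.016 0 1;0 0 0 0 -0.016 0 1;0 0 0 0 -0.016 0 1;0 0 0 0 -0.016 0 1;0 0 0 0 -0.016 0 1'; python3 -m inch '0 0 0 -0.001 -0.016 0 1;0 0 0 0 -0.016 0 1;0 0 0 0 -0.016 0 1;0 0 0 0 -0.016 0 1;0 0 0 0 -0.016 0 1;0 0 0 0 -0.016 0 1;0 0 0 0 -0.016 0 1'; python3 - <<'E'
from h import *
shot('side','side9');crop('side9',195,245,325,345,6,'side9c')
E
```

```text
time: 15.65
eef_pos: [0.6264, 0.1867, 0.0884]
ee_rot: [-0.0, 0.004, 1.0, 0.0]
force: [-2.4, 1.1, 6.4]
gripper_width: 0.0133
time: 16.52
eef_pos: [0.6261, 0.1587, 0.0884]
ee_rot: [-0.0, 0.004, 1.0, -0.0]
force: [-1.6, 1.7, 5.4]
gripper_width: 0.0138
```

View pics/side9c.png

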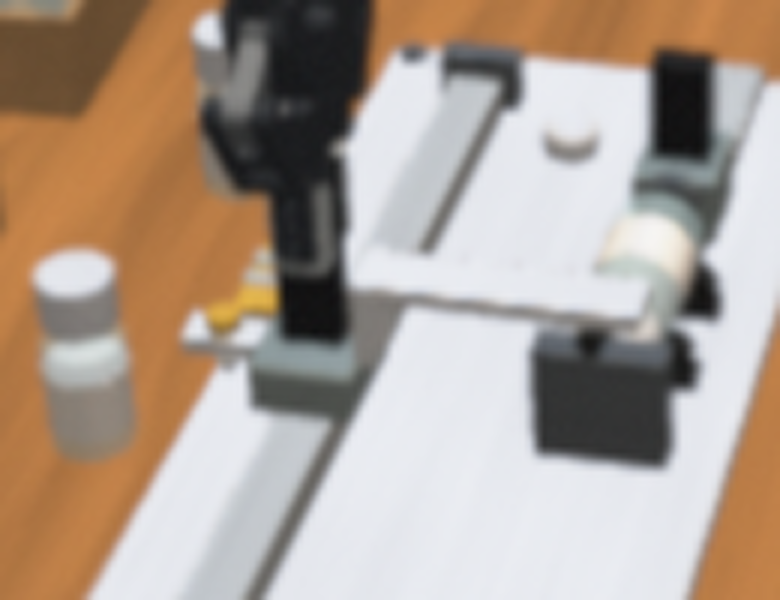

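Sliding freely, with 1.7 N of drag. The ball is about 64 mm short of the notch at y≈0.094.

```bash
python3 -m inch '0 0 0 0 -0.016 0 1;0 0 0 0 -0.016 0 1;0 0 0 -0.001 -0.016 0 1;0 0 0 0 -0.016 0 1;0 0 0 0 -0.016 0 1;0 0 0 0 -0.016 0 1;0 0 0 -0.001 -0.016 0 1;0 0 0 0 -0.016 0 1;0 0 0 0 -0.016 0 1;0 0 0 0 -0.012 0 1;0 0 0 0 -0.008 0 1'; python3 -m inch '0 0 0 0 -0.008 0 1'|grep -E 'eef|force'; python3 -m inch '0 0 0 0 -0.008 0 1'|grep -E 'eef|force';python3 -m inch '0 0 0 0 -0.008 0 1'|grep -E 'eef|force'; python3 - <<'E'
from h import *
shot('side','side10');crop('side10',205,245,285,305,8,'side10c')
E
```

```text
time: 17.95
eef_pos: [0.6256, 0.1175, 0.0884]
ee_rot: [-0.0, 0.004, 1.0, -0.0]
force: [-1.0, 1.8, 6.0]
gripper_width: 0.0131
eef_pos: [0.6256, 0.1156, 0.0885]
force: [-1.7, 1.1, 6.0]
eef_pos: [0.6256, 0.1137, 0.0885]
force: [-2.1, 1.4, 5.5]
eef_pos: [0.6256, 0.1117, 0.0884]
force: [-2.0, 1.0, 6.5]
```

View pics/side10c.png

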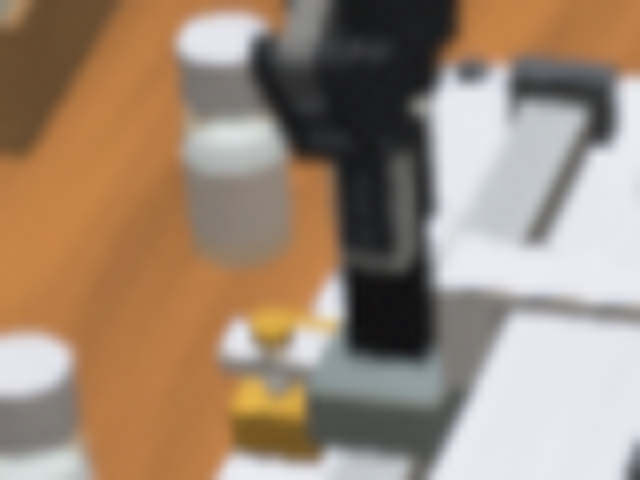

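```bash
python3 -m inch '0 0 0 0 -0.006 0 1'|grep -E 'eef|force'; python3 -m inch '0 0 0 0 -0.006 0 1'|grep -E 'eef|force';python3 -m inch '0 0 0 0 -0.006 0 1'|grep -E 'eef|force';python3 -m inch '0 0 0 0 -0.006 0 1'|grep -E 'eef|force';python3 -m inch '0 0 0 0 -0.004 0 1'|grep -E 'eef|force'
```

```text
eef_pos: [0.6256, 0.1102, 0.0884]
force: [-0.6, 1.6, 6.0]
eef_pos: [0.6256, 0.1087, 0.0884]
force: [-1.8, 1.9, 5.8]
eef_pos: [0.6255, 0.1072, 0.0884]
force: [-2.5, 1.6, 5.9]
eef_pos: [0.6255, 0.1056, 0.0884]
force: [-2.1, 2.4, 6.3]
eef_pos: [0.6255, 0.1048, 0.0885]
force: [-2.5, 3.4, 4.8]
```

Starting up the first ridge at y≈0.105, which agrees with a notch at about 0.094.

```bash
python3 -m inch '0 0 0 0 -0.004 0 1'|grep -E 'eef|force'; python3 -m inch '0 0 0 0 -0.004 0 1'|grep -E 'eef|force';python3 -m inch '0 0 0 0 -0.004 0 1'|grep -E 'eef|force';python3 -m inch '0 0 0 0 -0.004 0 1'|grep -E 'eef|force'
```

```text
eef_pos: [0.6255, 0.1047, 0.0884]
force: [-2.0, 4.1, 4.8]
eef_pos: [0.6255, 0.1044, 0.0884]
force: [-2.1, 5.4, 3.7]
eef_pos: [0.6255, 0.1043, 0.0884]
force: [-1.6, 6.6, 3.8]
eef_pos: [0.6255, 0.1041, 0.0885]
force: [-2.7, 8.2, 3.8]
```

```bash
python3 -m inch '0 0 0 0 -0.004 0 1'|grep -E 'eef|force'; python3 -m inch '0 0 0 0 -0.004 0 1'|grep -E 'eef|force'
```

```text
eef_pos: [0.6255, 0.104, 0.0885]
force: [-1.8, 9.2, 3.3]
eef_pos: [0.6255, 0.1039, 0.0885]
force: [-0.9, 10.6, 3.3]
```

Force is 10.6 N, more than expected, so I'll look before pushing on.

```bash
python3 - <<'E'
from h import *
s=r.state();print(s['eef_pos'],s['force'],s['ft_torque'],s['ee_rot'])
shot('side','side11');crop('side11',205,245,285,305,10,'side11c');crop('side11',255,225,335,305,7,'side11d')
shot('top','top11');crop('top11',190,165,365,260,4.5,'top11c')
E
```

```text
[0.62549609 0.10393927 0.08846734] [-0.93801177 10.57343997  3.33653225] [ 1.82740197  0.37968572 -0.18065288] [2.71747091e-04 2.96891895e-03 9.99990003e-01 3.33250227e-03]
```

View pics/side11c.png

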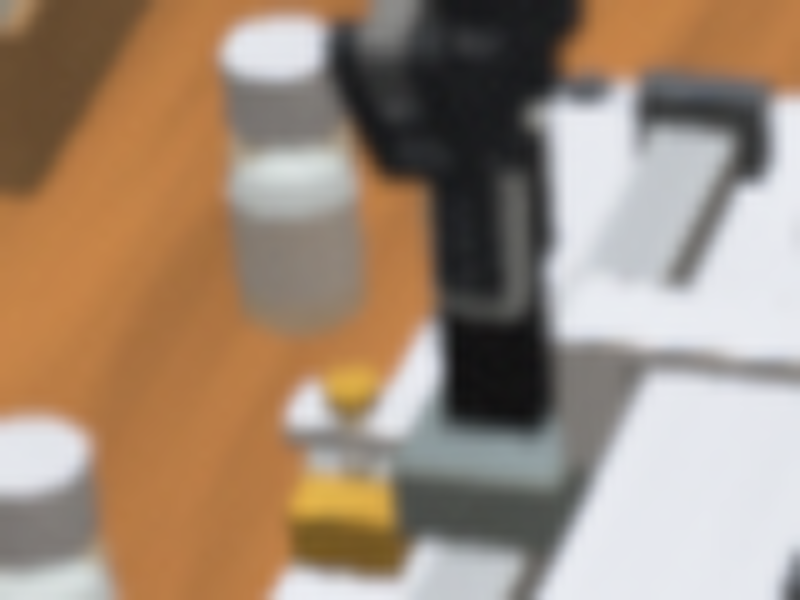

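View pics/side11d.png

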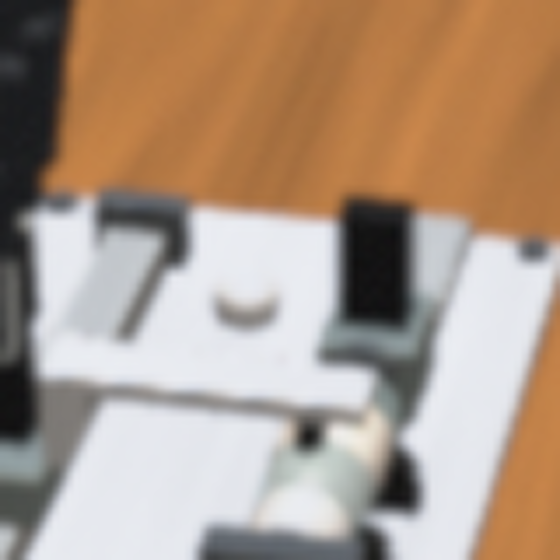

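View pics/top11c.png

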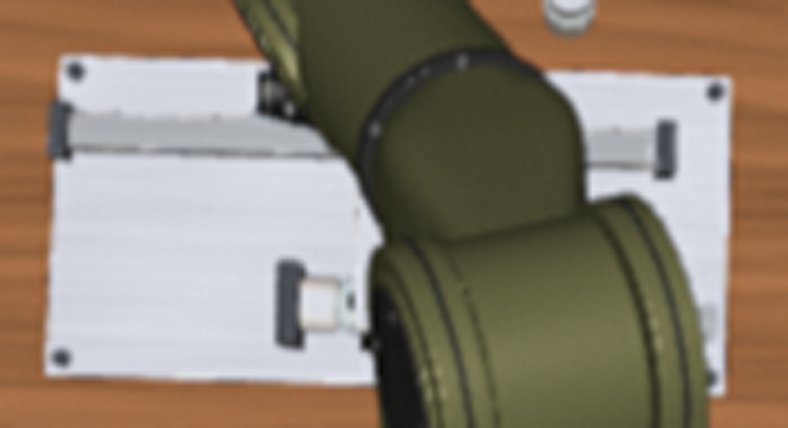

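Nothing is in the way: the ball sits on the ridge at (350,430), and the arm is clear of the stop and clamp. I'll go on in smaller steps.

```bash
python3 -m inch '0 0 0 0 -0.002 0 1'|grep -E 'eef|force'; python3 -m inch '0 0 0 0 -0.002 0 1'|grep -E 'eef|force'
```

```text
eef_pos: [0.6255, 0.1039, 0.0885]
force: [-1.9, 11.1, 3.1]
eef_pos: [0.6255, 0.1036, 0.0885]
force: [-1.8, 11.5, 3.2]
```

```bash
python3 -m inch '0 0 0 0 0 0 1;0 0 0 0 0 0 1'|grep -E 'eef|force'
```

```text
eef_pos: [0.6255, 0.1035, 0.0885]
force: [-1.9, 10.3, 3.9]
```

```bash
python3 -m inch '0 0 0 0 -0.003 0 1'|grep -E 'eef|force'; python3 -m inch '0 0 0 0 0 0 1'|grep -E 'eef|force'
```

```text
eef_pos: [0.6255, 0.1033, 0.0885]
force: [-1.6, 12.3, 2.6]
eef_pos: [0.6255, 0.1034, 0.0885]
force: [-0.6, 11.9, 3.4]
```

```bash
python3 -m inch '0 0 0 0 -0.003 0 1'|grep -E 'eef|force'; python3 -m inch '0 0 0 0 0 0 1'|grep -E 'eef|force'
```

```text
eef_pos: [0.6255, 0.1033, 0.0885]
force: [-1.5, 12.3, 1.5]
eef_pos: [0.6255, 0.1028, 0.0885]
force: [-1.9, 11.1, 2.8]
```

```bash
python3 -m inch '0 0 0 0 0 0 1'|grep -E 'eef|force'; python3 -m inch '0 0 0 0 0 0 1;0 0 0 0 0 0 1'|grep -E 'eef|force'; python3 -m inch '0 0 0 0 0 0 1;0 0 0 0 0 0 1'|grep -E 'eef|force'
```

```text
eef_pos: [0.6255, 0.1023, 0.0885]
force: [-2.0, 9.7, 3.0]
eef_pos: [0.6254, 0.0984, 0.0884]
force: [-2.2, 3.6, 5.2]
eef_pos: [0.6254, 0.0966, 0.0884]
force: [-2.6, 1.8, 5.7]
```

It's over the first ridge with the force down to 1.8 N. Now I'll ease towards the notch centre.

```bash
python3 -m inch '0 0 0 0 0 0 1;0 0 0 0 0 0 1;0 0 0 0 0 0 1'|grep -E 'eef|force'; python3 -m inch '0 0 0 0 -0.002 0 1;0 0 0 0 0 0 1'|grep -E 'eef|force'; python3 -m inch '0 0 0 0 -0.002 0 1;0 0 0 0 0 0 1'|grep -E 'eef|force'
python3 - <<'E'
from h import *
shot('side','side12');crop('side12',215,255,275,300,13,'side12c')
E
```

```text
eef_pos: [0.6254, 0.0961, 0.0885]
force: [-1.9, 3.2, 6.3]
eef_pos: [0.6254, 0.0951, 0.0884]
force: [-2.5, 0.3, 6.6]
eef_pos: [0.6254, 0.0948, 0.0884]
force: [-2.5, 2.0, 6.5]
```

View pics/side12c.png

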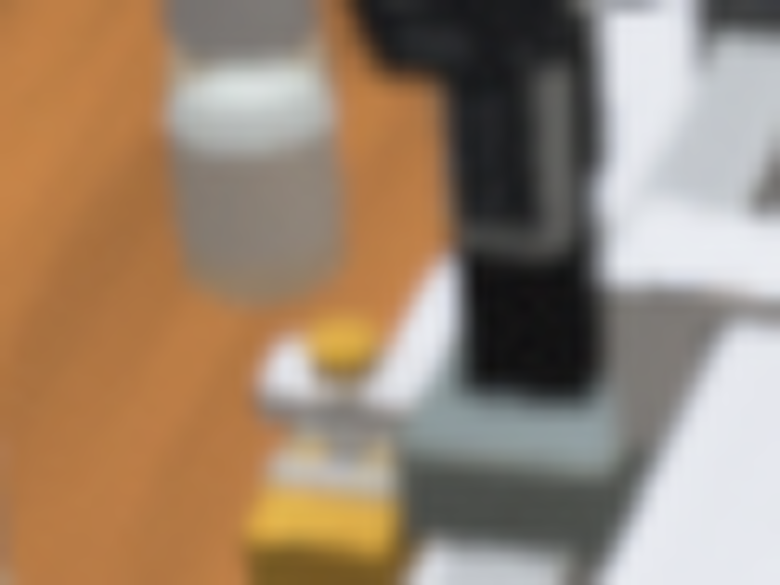

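```bash
python3 -m inch '0 0 0 0 -0.002 0 1;0 0 0 0 0 0 1;0 0 0 0 0 0 1'|grep -E 'eef|force'; python3 -m inch '0 0 0 0 -0.002 0 1;0 0 0 0 0 0 1;0 0 0 0 0 0 1'|grep -E 'eef|force'
```

```text
eef_pos: [0.6254, 0.0944, 0.0884]
force: [-2.2, 1.5, 7.1]
eef_pos: [0.6254, 0.0939, 0.0884]
force: [-3.5, 0.9, 6.5]
```

```bash
python3 -m inch '0 0 0 0 -0.002 0 1;0 0 0 0 0 0 1;0 0 0 0 0 0 1'|grep -E 'eef|force'
```

```text
eef_pos: [0.6253, 0.0934, 0.0884]
force: [-2.2, 0.9, 6.8]
```

```bash
python3 -m inch '0 0 0 0 -0.002 0 1;0 0 0 0 0 0 1;0 0 0 0 0 0 1'|grep -E 'eef|force'; python3 -m inch '0 0 0 0 -0.002 0 1;0 0 0 0 0 0 1;0 0 0 0 0 0 1'|grep -E 'eef|force'
```

```text
eef_pos: [0.6254, 0.0929, 0.0885]
force: [-2.1, 0.6, 6.6]
eef_pos: [0.6254, 0.0924, 0.0884]
force: [-2.0, 1.2, 6.6]
```

```bash
python3 -m inch '0 0 0 0 -0.002 0 1;0 0 0 0 0 0 1;0 0 0 0 0 0 1'|grep -E 'eef|force';python3 - <<'E'
from h import *
shot('side','side13');crop('side13',215,255,275,300,13,'side13c')
E
```

```text
eef_pos: [0.6254, 0.092, 0.0884]
force: [-1.2, 1.4, 6.7]
```

View pics/side13c.png

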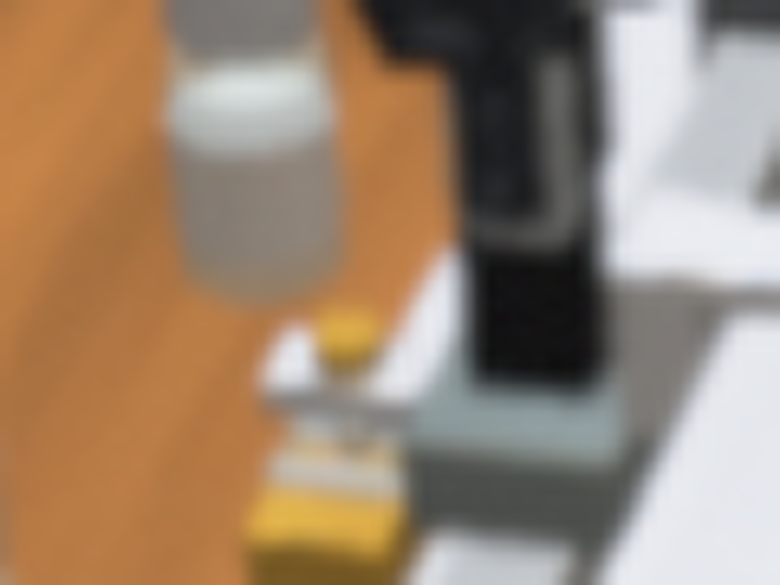

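```bash
python3 -m inch '0 0 0 0 -0.002 0 1;0 0 0 0 0 0 1;0 0 0 0 0 0 1'|grep -E 'eef|force';python3 -m inch '0 0 0 0 -0.002 0 1;0 0 0 0 0 0 1;0 0 0 0 0 0 1'|grep -E 'eef|force'
```

```text
eef_pos: [0.6254, 0.0919, 0.0884]
force: [-2.2, 2.4, 6.1]
eef_pos: [0.6253, 0.0918, 0.0884]
force: [-2.6, 3.6, 5.7]
```

The second ridge's foot is felt at y=0.0919, 13 mm after the first at 0.105, as it should be. Now I'll back off gently to find the other wall and centre between them.

```bash
python3 -m inch '0 0 0 0 0.006 0 1;0 0 0 0 0 0 1'|grep -E 'eef|force';python3 -m inch '0 0 0 0 0.004 0 1;0 0 0 0 0 0 1;0 0 0 0 0 0 1'|grep -E 'eef|force'; python3 -m inch '0 0 0 0 0.002 0 1;0 0 0 0 0 0 1;0 0 0 0 0 0 1'|grep -E 'eef|force'; python3 -m inch '0 0 0 0 0.002 0 1;0 0 0 0 0 0 1;0 0 0 0 0 0 1'|grep -E 'eef|force'
```

```text
eef_pos: [0.6253, 0.0919, 0.0884]
force: [-2.4, -0.1, 6.8]
eef_pos: [0.6253, 0.0921, 0.0884]
force: [-1.8, -1.3, 6.8]
eef_pos: [0.6254, 0.0923, 0.0884]
force: [-2.7, -2.1, 7.8]
eef_pos: [0.6254, 0.0927, 0.0884]
force: [-2.6, -1.8, 8.3]
```

```bash
python3 -m inch '0 0 0 0 0.002 0 1;0 0 0 0 0 0 1;0 0 0 0 0 0 1'|grep -E 'eef|force'; python3 -m inch '0 0 0 0 0.002 0 1;0 0 0 0 0 0 1;0 0 0 0 0 0 1'|grep -E 'eef|force';python3 -m inch '0 0 0 0 0.002 0 1;0 0 0 0 0 0 1;0 0 0 0 0 0 1'|grep -E 'eef|force'
```

```text
eef_pos: [0.6254, 0.0932, 0.0885]
force: [-2.6, -1.6, 7.6]
eef_pos: [0.6254, 0.0937, 0.0884]
force: [-2.2, -1.3, 7.2]
eef_pos: [0.6254, 0.0941, 0.0884]
force: [-2.2, -0.9, 7.4]
```

```bash
python3 -m inch '0 0 0 0 0.002 0 1;0 0 0 0 0 0 1;0 0 0 0 0 0 1'|grep -E 'eef|force'; python3 -m inch '0 0 0 0 0.002 0 1;0 0 0 0 0 0 1;0 0 0 0 0 0 1'|grep -E 'eef|force';python3 -m inch '0 0 0 0 0.002 0 1;0 0 0 0 0 0 1;0 0 0 0 0 0 1'|grep -E 'eef|force'
```

```text
eef_pos: [0.6254, 0.0946, 0.0884]
force: [-2.4, -1.3, 7.6]
eef_pos: [0.6254, 0.0949, 0.0884]
force: [-3.6, -0.7, 6.4]
eef_pos: [0.6254, 0.0951, 0.0884]
force: [-2.9, -1.1, 7.7]
```

```bash
python3 -m inch '0 0 0 0 0.002 0 1;0 0 0 0 0 0 1;0 0 0 0 0 0 1'|grep -E 'eef|force'; python3 -m inch '0 0 0 0 0.002 0 1;0 0 0 0 0 0 1;0 0 0 0 0 0 1'|grep -E 'time|eef|force'
```

```text
eef_pos: [0.6254, 0.0952, 0.0884]
force: [-2.4, -2.7, 7.7]
time: 29.82
eef_pos: [0.6254, 0.0953, 0.0884]
force: [-2.9, -2.3, 8.1]
```

Walls at 0.0919 and 0.0952, so the centre is 0.0935, which agrees with the camera's 0.094.

```bash
python3 -m inch '0 0 0 0 -0.004 0 1;0 0 0 0 -0.004 0 1;0 0 0 0 0 0 1'|grep -E 'eef|force'; python3 -m inch '0 0 0 0 -0.003 0 1;0 0 0 0 0 0 1;0 0 0 0 0 0 1'|grep -E 'time|eef|force'
```

```text
eef_pos: [0.6254, 0.0952, 0.0884]
force: [-2.8, -0.4, 7.3]
time: 30.58
eef_pos: [0.6254, 0.095, 0.0884]
force: [-3.0, 0.5, 6.3]
```

```bash
python3 -m inch '0 0 0 0 -0.003 0 1;0 0 0 0 -0.003 0 1;0 0 0 0 0 0 1;0 0 0 0 0 0 1'|grep -E 'eef|force'
```

```text
eef_pos: [0.6254, 0.0941, 0.0884]
force: [-2.0, 1.3, 7.5]
```

```bash
python3 -m inch '0 0 0 0 -0.002 0 1;0 0 0 0 0 0 1;0 0 0 0 0 0 1;0 0 0 0 0 0 1;0 0 0 0 0 0 1'; python3 - <<'E'
from h import *
shot('side','side14');crop('side14',205,225,325,315,6.6,'side14c')
shot('top','top14');crop('top14',190,165,365,260,4.5,'top14c')
E
```

```text
time: 31.7
eef_pos: [0.6254, 0.0936, 0.0884]
ee_rot: [-0.0, 0.004, 1.0, -0.0]
force: [-2.4, 1.3, 6.4]
gripper_width: 0.0135
```

View pics/side14c.png

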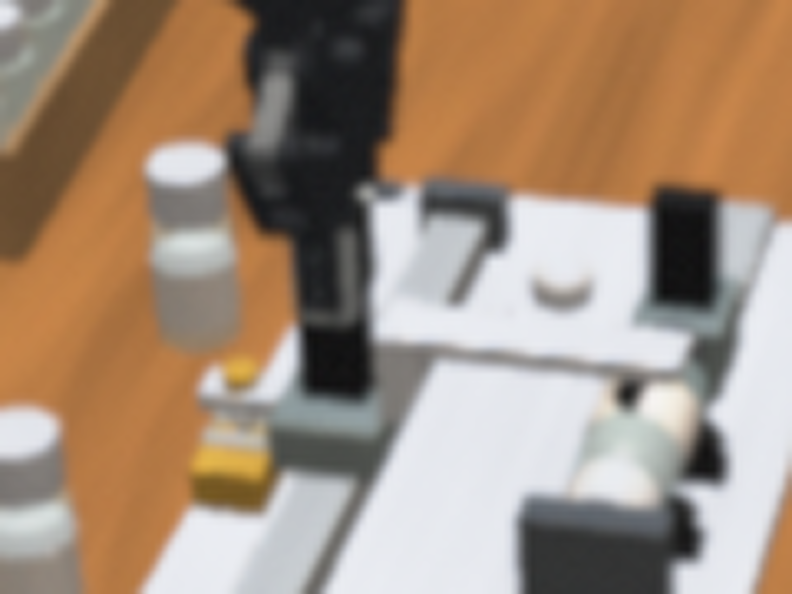

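View pics/top14c.png

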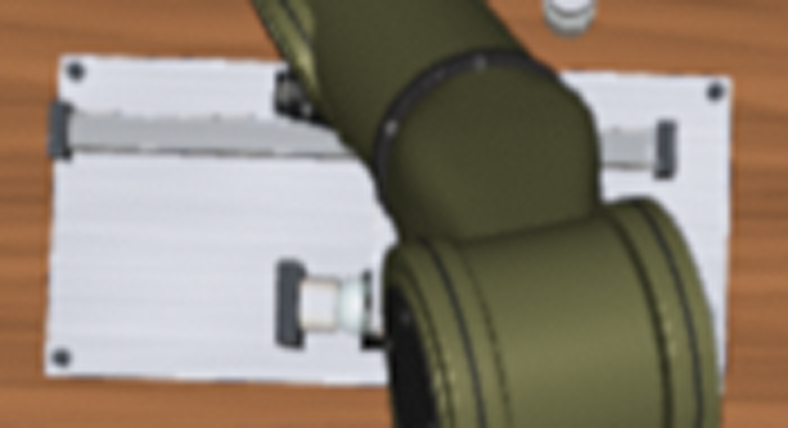

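The side view shows the ball on the index plate between its ridges at about (240,425) in the crop, and the head held in the fingers. The bottle is against the stop with the clamp still up to it, and the spare bottles and loose cap are where they were. Handing in.

```bash
python3 -c "
from workcell import r
print(r.sign_off())"
```

```text
the job is handed in; nothing more can be done
None
```

The bottle is clamped against the end stop, and the label head's ball is in the notch with the head still held in the fingers. I handed the job in at about 32 s; no verdict was reported.

- **Clamp:** I slid it until the bottle met the stop, then about 6 mm further into the spring. The wrist force rose from about 7 N to 10.9 N, so the pad presses with about 4 N. It stayed put after release, and in the last pictures the cap is still against the stop. The arm hid the pad in that top view, so pad contact there rests on the side view.
- **Label head:** It went over the first ridge only. I then found the notch's walls by gentle pushes at world y = 0.0919 and 0.0952 m. The tab is held midway at 0.0936 m, and the cameras put the notch at 0.094 m. That probing moved the head back and forth about 3 mm inside the notch.
- **Disagreement:** The first ridge took about 12 N to climb, not the expected 6.5 N. I found nothing in the way. The residual push along the rail at hand-in was 1.3 N, about the rail's own friction.
- **Other things on the bench:** The spare bottles and loose cap looked undisturbed in the last side picture. I did not check the stapler, tape dispenser, carton or marker again at the end, but the arm went nowhere near the first two and passed well above the others.

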